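# Open a clay jar for inspection against its turntable stop

### The job

Open the clay jar on the turntable for inspection: turn it counterclockwise (seen from above) until its handle is felt to come up against the rubber-sleeved stop post, then, with the handle braced there, unscrew the tight cap counterclockwise and stop turning once its threads let go. Lift the cap straight up and finish while still holding it in the gripper, level and just clear above the open mouth (about 25 mm), with the jar left standing on the turntable with its handle at the stop. Do not lift or tip the jar, and do not disturb the other things on the counter.

Things in the scene. Friction and masses are not known exactly. Their poses are not given: they have to be found in the camera images.
- jar: Painted clay jar, 126 mm high uncapped, 106 mm across the belly, 0.6 to 1.1 kg, standing loose between six low rubber blocks on the turntable plate, with which it turns. Origin: centre of the underside; z up; x points out through its one handle. Neck 38 mm across, 98 to 126 mm up. Two lug threads on the neck, centred on +x and -x, each +-38 degrees wide, rise 2 mm counterclockwise.
- jar_handle (a point): Middle of the upright part of the jar's handle (a clay bar 10 mm thick, 77 mm out from the jar's axis, from 42 to 62 mm above the jar's underside).
- jar_mouth (a point): Centre of the jar's mouth, 126 mm above its underside. A stiff steel ring round the neck below the cap, pushed round by the cap's lugs, makes the cap tight: about 0.4 N m to turn. A sprung seal inside the cap presses on the mouth with 16 N at first: unscrewed, the cap may rise 2 mm by itself, and once free it is pushed up with about 8 N over the last 4 mm.
- cap_mid (a point): Centre (half-way up) of the round steel screw cap: 60 mm across, 34 mm high, 0.1 kg; ribbed skirt, smooth crown (upper 16 mm). Screwed on, it is 128 mm above the jar's underside. x points to its mark: at first 20 degrees clockwise of the jar's x. Lugs inside the skirt leave the threads after about 70 degrees of counterclockwise turn relative to the jar and meet the next threads at about 150.
- cap_mark (a point): Small steel pip on the cap's top, 25 mm from its axis, on the cap's x axis. Until the lugs are free the cap cannot be lifted off; clockwise it stops at once.
- stop_post (a point): Axis of the fixed upright stop post beside the turntable, 76 mm from its axis, at 90 mm above the counter; rubber sleeve 14 mm across, top 116 mm above the counter. The jar's handle reaches it when the jar is turned counterclockwise by 25 to 70 degrees; they touch with their axes 12 mm apart.
- plate_top (a point): Centre of the top of the turntable's steel plate (128 mm across), 43 mm above the counter, where the jar stands. The plate turns without limit, with little friction (0.03 N m), far less than the cap's tightness: turning the gripped cap first turns jar and plate together.
- tape_case: Bystander: yellow plastic tape gun case, 160 x 100 x 45 mm with a handle; origin at the centre of its underside.
- bell: Bystander: copper hand bell, 68 mm across, 70 mm high; origin at the centre of its underside.
- toy_truck: Bystander: tin toy truck, 100 x 52 x 54 mm; origin under its centre.
- hat_clip: Bystander: orange plastic hard-hat clip, 50 x 22 x 19 mm; origin under its centre.
- stamp: Bystander: rubber stamp with wooden handle, 52 x 32 x 74 mm; origin under its centre.
- torch: Bystander: black pocket torch lying down, 130 mm long, 38 mm thick at its head; origin under its middle.

How it is judged:
On the way, in this order (a step that is already met when the one before it is completed fails the run):
1. the jar's handle is pressed against the stop post (over 1 N), the cap still screwed on (contact force between jar and stop above 1 N and y of cap_mark in the frame of jar below 0.006 m), for 0.1 s.
2. the cap is turned until its lugs are out of the threads, the jar's handle still at the stop (y of cap_mark in the frame of jar above 0.0176 m and horizontal distance between jar_handle and stop_post below 0.024 m), for 0.1 s.
At the end, for the whole second after the job is handed in: Cap held in the fingers, still, level within 10 deg, within 15 mm of the jar axis, lower edge 4 to 52 mm above the mouth, touching nothing else, turned about 65 to 155 deg from seated; jar upright, within 8 mm of its place on the turntable, handle axis within 24 mm of the post axis (all of step 2 and contact force between the fingers and cap above 1 N and contact force between jar and cap below 0.05 N and z of cap_mid in the frame of jar between 0.147 and 0.195 m and horizontal distance between cap_mid and jar_mouth below 0.015 m and angle between cap_mid's own z axis and vertical below 0.17 rad and linear speed of cap below 0.02 m/s and distance between jar and plate_top below 0.008 m and angle between jar's own z axis and vertical below 0.1 rad); the arm keeps its last pose, push and grip.
It fails at once if the jar is lifted or tipped (over 15 mm or 14 degrees) (distance between jar and plate_top above 0.015 m or angle between jar's own z axis and vertical above 0.25 rad).
It fails at once if a bystander is moved by more than 25 mm (distance of any of tape_case, bell, toy_truck, hat_clip, stamp, torch from where it was at the start of the episode above 0.025 m).
It also fails if it takes over 66 s, if anything falls off the work surface, if the arm or the gripper's body presses on something with over 40 N, if the wrist force passes 120 N, or if a joint passes its speed limit or range.

### The arm

A 6-joint arm with a two-finger parallel gripper is mounted at the origin on the work surface. World frame = base frame: x ahead of the robot, y to its left, z up, the work surface at z = 0. Lengths are in m, angles in rad, forces in N, time in s.
With the tool pointing down it reaches from about 0.35 to 0.975 m from the base axis. Payload 4.9 kg.
Tool frame: the origin (TCP) lies between the finger pads; the fingertips stand 17 mm ahead of it and the grasp point (between the pads) lies 2 mm behind it (manip.nose_length is the distance from the TCP to the fingertips, in m); z points along the fingers, y is the line along which they close (so a half turn about z gives the same grasp; the last joint's range is limited). The gripper opens to 85 mm and grips with 20 to 120 N. Pads are 22 mm wide; open, the fingers measure 114 mm over their backs; the gripper's body (76 mm by 85 mm) begins 54 mm behind the grasp point. The pads swing forward as they close: fully open they stand 13 mm farther back than shut.
Start: joints at [0.991, 0.053, 1.613, -0, 1.476, -0.119], TCP at [0.278, 0.56, 0.248] pointing down, gripper open.
Joint ranges: [-3.01, 3.01], [-1.01, 2.22], [0.06, 2.58], [-1.02, 4.17], [0.09, 2.62], [-3.14, 3.14]. Speed limits (rad/s): [2.57, 2.57, 3.14, 3.14, 3.14, 3.14].

### API

Orientations are given as a unit quaternion [w, x, y, z].
In Python, from plant import manip gives the robot as it stands. The module is installed in compiled form; this text tells all that it offers.
- The arm moves only by the tool apply_moves, never from a script. Its argument "moves" is a list of rows, each a list of 3 entries, a list of its own where there are three numbers: the turn, a rotation vector about the tool's x, y, z in rad, then the shift along the tool's x, y, z in cm, then the closure, from -1 (fully open) to 1 (shut), so that 0 is half open. A call has 1 to 20 rows; each row is the pose to reach, as a shift and turn from the pose commanded when the call began, along the tool's axes at that moment; what a row does not reach only later rows make up. A row lasts 1/10 s, in which the tool goes at most 50 mm and 8.59 degrees, less where a joint would pass 70% of its speed; a pose out of reach is approached as far as the arm can. A call with a gripper value outside its range is refused whole. The fingers move at their own pace and stop on an object; the grip force is fixed at half the most. Time passes only in rows, so rows that repeat a pose let the fingers close. It gives the time, the measured TCP pose, the force, the opening and the grip force at its end, in the units of the state.
- manip.state(): the state, without advancing time (a new reading comes with each control period).
- manip.grab_frame(name): name is "scene" or "top" or "wrist"; returns a dict with "image" (384x512x3 uint8, red, green, blue), "K" (3x3 intrinsics, pixels), "k1" (the pictures are not rectified: a ray, as slopes to the right and down, at radius r is drawn at 1 + k1 r^2 times it, then the intrinsics apply), "rvec" (rotation vector, rad) and "tvec" (3), from world to camera coordinates, as OpenCV has them. Camera axes: x right, y down, z forward; pixel columns grow to the right and rows downward; lengths in m; the calibration is good to about 2 mm. A picture is of the moment at which its call begins. There is no depth.
- manip.job_done(): hands the job in; it is judged then, once.
Trained networks look in a picture, given as the dict that the camera call returned (one of the last four; its "shot" number tells which), for a name from the list of things; names that differ only in an ending like _2 or _b are one class to them, and where a whole thing is asked for, a point or a joint stands for the part that bears it (a point fixed in the world has none). Each returns a list of dicts, best first, with "score" (0 to 1); they miss things now and then, are a little off and sometimes report something else, mostly with a low value. They report only what shows in the picture. A call takes as long as a camera call.
- manip.look_for(picture, label): "location" ([x, y, z] in m, in the coordinates of the camera as it stood for that picture, good to about 4 mm: the middle of the surface that is visible of it).
- manip.silhouettes(picture, label): "pixels" (384x512 bool, what is visible of it).
- manip.spot_point(picture, label): "location" ([x, y, z] in m, in the coordinates of the camera as it stood for that picture, good to about 4 mm: a listed point, or the origin of a listed thing).
The state is a dict: "time": time; "joint_pos": joint angles; "joint_vel": joint speeds; "joint_efforts": joint torques, N m; "tool_pos": TCP position; "tool_rot": TCP orientation; "contact_force": force on the tool from outside, world axes, zero at the start; "ft_torque": the same for the moment, N m; "gripper_width": opening from 0.0 (shut) to 1.0 (fully open); "grasp_force": force on a finger pad.
Only numpy, scipy, OpenCV 4.12 (cv2) and the standard library are available. Lean on these libraries where they do the work, as an engineer would, in place of code of your own. Each camera call takes 0.05 s, during which the arm holds its last target. There are 200 camera calls.

## Working session

There is one attempt and no reset: what is moved stays moved. The work goes in short steps, Python scripts to look and compute and a tool call to move; the robot and the scene stay as the last step left them, time stands still between calls to the robot, and variables do not carry over. Pictures are saved under pics/ and viewed, at most 10 in all, crops included, and the job is handed in when it is done.

Besides the shell and the picture viewer there is one more tool, called after ">>>" as a command line: name --argument value ..., lists and objects as JSON in quotes. apply_moves: Moves the arm, as the interface text tells. Its arguments: {"type":"object","properties":{"moves":{"type":"array"}},"required":["moves"]}

```bash
mkdir -p pics
cat > h.py <<'E'
import numpy as np, cv2
from plant import manip
from scipy.spatial.transform import Rotation as R
def w(p,l):
    return R.from_rotvec(np.ravel(p['rvec'])).inv().apply(np.array(l)-np.ravel(p['tvec']))
def spots(p,names):
    for n in names:
        for d in manip.spot_point(p,n)[:2]: print(n,round(d['score'],2),np.round(w(p,d['location']),4))
def save(p,n): cv2.imwrite('pics/'+n+'.png',p['image'][:,:,::-1])
E
python3 - <<'E'
from h import *
s=manip.state(); print({k:np.round(v,3) for k,v in s.items()}, manip.nose_length)
for c in ("scene","top"):
    p=manip.grab_frame(c); save(p,c+'0'); print(c)
    spots(p,["jar","jar_handle","jar_mouth","cap_mid","cap_mark","stop_post","plate_top","tape_case","bell","toy_truck","hat_clip","stamp","torch"])
print(manip.state()['time'])
a,b=[cv2.imread(f'pics/{c}0.png') for c in("scene","top")]
E
```

```text
{'time': np.float64(0.0), 'joint_pos': array([ 0.991,  0.053,  1.614, -0.   ,  1.476, -0.119]), 'joint_vel': array([-0.   , -0.001, -0.002,  0.001, -0.   ,  0.001]), 'joint_efforts': array([-1.0000e-03, -3.9369e+01, -3.7017e+01, -0.0000e+00,  7.0000e-03,
        0.0000e+00]), 'tool_pos': array([0.278, 0.559, 0.247]), 'tool_rot': array([-0.   ,  0.228,  0.974, -0.001]), 'contact_force': array([ 0.686, -0.369,  0.057]), 'ft_torque': array([0.002, 0.018, 0.006]), 'grasp_force': np.float64(0.0), 'gripper_width': np.float64(0.997)} 0.017
scene
jar 0.77 [ 0.5749 -0.0477  0.041 ]
jar_handle 0.33 [ 7.535e-01 -1.330e-01 -3.000e-04]
jar_mouth 0.66 [ 0.5716 -0.0502  0.0394]
cap_mid 0.62 [ 0.5661 -0.0476  0.1664]
cap_mark 0.91 [ 0.5946 -0.0489  0.19  ]
cap_mark 0.71 [ 0.7591  0.0422 -0.002 ]
stop_post 0.48 [0.591  0.0258 0.0884]
plate_top 0.81 [ 0.574  -0.0479  0.0396]
tape_case 0.91 [ 0.5615 -0.2962 -0.0012]
toy_truck 0.67 [ 0.6049  0.159  -0.0024]
toy_truck 0.39 [ 0.56   -0.2959 -0.0012]
hat_clip 0.71 [ 0.4495 -0.1674 -0.0011]
hat_clip 0.66 [0.4552 0.0941 0.0015]
stamp 0.88 [ 0.7547 -0.1323 -0.0014]
torch 0.8 [ 0.7556  0.0431 -0.0034]
torch 0.31 [ 5.607e-01 -2.949e-01 -4.000e-04]
top
jar 0.78 [ 0.5713 -0.0444  0.0461]
jar_handle 0.67 [ 0.6408 -0.0309  0.0991]
jar_mouth 0.8 [ 0.5717 -0.0455  0.1668]
cap_mid 0.77 [ 0.57   -0.0478  0.1741]
cap_mark 0.68 [ 0.5949 -0.0489  0.1897]
stop_post 0.75 [0.5872 0.026  0.0884]
plate_top 0.43 [ 0.5669 -0.0466  0.1751]
plate_top 0.24 [ 0.7521 -0.1312 -0.003 ]
tape_case 0.62 [ 0.5589 -0.2979  0.0018]
bell 0.83 [0.4498 0.0945 0.001 ]
toy_truck 0.84 [ 0.6068  0.1616 -0.0032]
hat_clip 0.61 [ 0.4476 -0.161   0.0017]
hat_clip 0.55 [ 0.5666 -0.0484  0.171 ]
stamp 0.6 [ 7.545e-01 -1.325e-01  6.000e-04]
torch 0.9 [ 0.7573  0.0386 -0.0015]
torch 0.31 [ 0.5662 -0.0489  0.1735]
1.4
```

View pics/scene0.png

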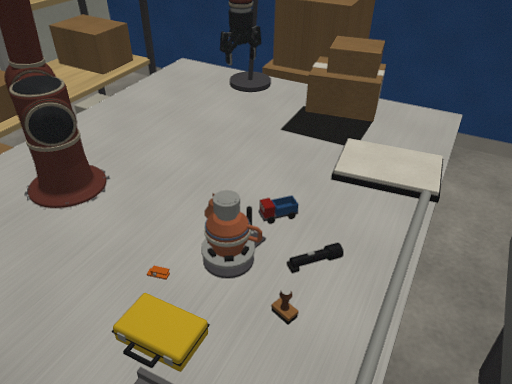

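View pics/top0.png

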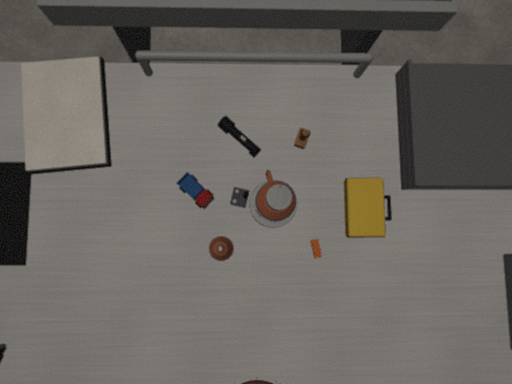

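The top view shows the handle at about (268,176) pointing away from the robot, the cap at (280,198), and the post to the cap's left at (241,197). The scene view agrees, and the bystanders are clear of the cap. I'll go above the cap next.

>>> apply_moves --moves '[[[0, 0, 2.42], [-53.3, -41.3, -2.5], -1], [[0, 0, 2.42], [-53.3, -41.3, -2.5], -1], [[0, 0, 2.42], [-53.3, -41.3, -2.5], -1], [[0, 0, 2.42], [-53.3, -41.3, -2.5], -1], [[0, 0, 2.42], [-53.3, -41.3, -2.5], -1], [[0, 0, 2.42], [-53.3, -41.3, -2.5], -1], [[0, 0, 2.42], [-53.3, -41.3, -2.5], -1], [[0, 0, 2.42], [-53.3, -41.3, -2.5], -1], [[0, 0, 2.42], [-53.3, -41.3, -2.5], -1], [[0, 0, 2.42], [-53.3, -41.3, -2.5], -1], [[0, 0, 2.42], [-53.3, -41.3, -2.5], -1], [[0, 0, 2.42], [-53.3, -41.3, -2.5], -1], [[0, 0, 2.42], [-53.3, -41.3, -2.5], -1], [[0, 0, 2.42], [-53.3, -41.3, -2.5], -1], [[0, 0, 2.42], [-53.3, -41.3, -2.5], -1], [[0, 0, 2.42], [-53.3, -41.3, -2.5], -1], [[0, 0, 2.42], [-53.3, -41.3, -2.5], -1], [[0, 0, 2.42], [-53.3, -41.3, -2.5], -1], [[0, 0, 2.42], [-53.3, -41.3, -2.5], -1], [[0, 0, 2.42], [-53.3, -41.3, -2.5], -1]]'

```text
time: 3.4
tool_pos: [0.5716, -0.0469, 0.2734]
tool_rot: [0.0, 0.991, 0.131, 0.0]
contact_force: [0.8, -0.3, 0.2]
gripper_width: 0.998
grasp_force: 0.0
```

Run:
```python
from h import *
s=manip.state(); print({k:np.round(v,3) for k,v in s.items()})
p=manip.grab_frame("wrist"); save(p,'w1')
spots(p,["jar","jar_handle","jar_mouth","cap_mid","cap_mark","stop_post","plate_top"])
# cap top circle fit from silhouette: project centroid onto z=0.188
for d in manip.silhouettes(p,"cap_mid")[:1]:
    m=d['pixels'].astype(np.uint8); c=max(cv2.findContours(m,0,1)[0],key=len).reshape(-1,2)
    Rw=R.from_rotvec(np.ravel(p['rvec'])); C=Rw.inv().apply(-np.ravel(p['tvec']))
    dist=np.array([p['k1'],0,0,0.]).astype(float)
    u=cv2.undistortPoints(c[:,None].astype(float),np.array(p['K']),dist)[:,0]
    r=Rw.inv().apply(np.c_[u,np.ones(len(u))]); q=C+r*((0.188-C[2])/r[:,2])[:,None]
    (x,y),rad=cv2.minEnclosingCircle(q[:,:2].astype(np.float32)); print('C',C,'circle',x,y,rad,d['score'],q.min(0),q.max(0))
```

```text
{'time': np.float64(3.4), 'joint_pos': array([-0.212, -0.083,  1.706, -0.   ,  1.519,  1.097]), 'joint_vel': array([-0.   ,  0.   , -0.   , -0.   ,  0.001,  0.007]), 'joint_efforts': array([-4.9000e-02, -3.3733e+01, -3.7417e+01, -2.0000e-03, -1.0000e-03,
       -1.1000e-02]), 'tool_pos': array([ 0.572, -0.047,  0.273]), 'tool_rot': array([0.   , 0.991, 0.131, 0.   ]), 'contact_force': array([ 0.78 , -0.33 ,  0.221]), 'ft_torque': array([-0.025, -0.013, -0.048]), 'grasp_force': np.float64(0.0), 'gripper_width': np.float64(0.998)}
jar 0.71 [ 0.5651 -0.0478  0.044 ]
jar_handle 0.56 [ 0.6407 -0.0284  0.0927]
jar_mouth 0.58 [0.5878 0.0218 0.0924]
cap_mid 0.59 [ 0.5661 -0.0507  0.1725]
cap_mark 0.69 [ 0.5921 -0.0518  0.1858]
stop_post 0.84 [0.5905 0.0297 0.0948]
stop_post 0.21 [ 0.5658 -0.0491  0.0467]
C [ 0.64588134 -0.02650878  0.39941677] circle 0.5714753270149231 -0.04592999815940857 0.03304491564631462 0.89 [ 0.53864559 -0.0763048   0.188     ] [ 0.60437741 -0.01707476  0.188     ]
```

View pics/w1.png

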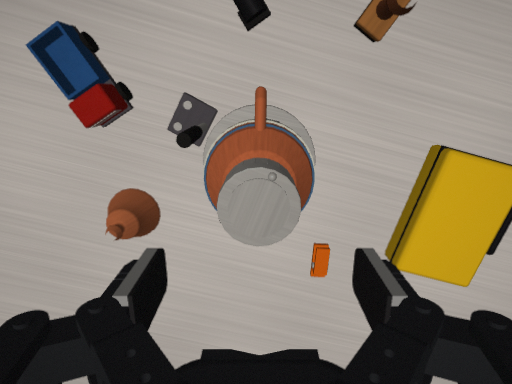

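The wrist view shows the cap centred at about (259,205), with its pip at (272,177), the handle pointing up at (261,100) and the post at (188,137). The cap axis comes out near (0.569, -0.047). I'll descend and close.

>>> apply_moves --moves '[[[0, 0, 0], [-0.24, -0.06, 3], -1], [[0, 0, 0], [-0.24, -0.06, 6], -1], [[0, 0, 0], [-0.24, -0.06, 8], -1], [[0, 0, 0], [-0.24, -0.06, 9.5], -1], [[0, 0, 0], [-0.24, -0.06, 10.5], -1], [[0, 0, 0], [-0.24, -0.06, 11], -1], [[0, 0, 0], [-0.24, -0.06, 11], -1], [[0, 0, 0], [-0.24, -0.06, 11], -1]]'

```text
time: 4.65
tool_pos: [0.5699, -0.0473, 0.1645]
tool_rot: [0.0, 0.992, 0.13, 0.001]
contact_force: [0.1, -0.5, 0.2]
gripper_width: 0.995
grasp_force: 0.0
```

Run:
```python
from h import *
p=manip.grab_frame("wrist"); save(p,'w2')
```

```text
(no output)
```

View pics/w2.png

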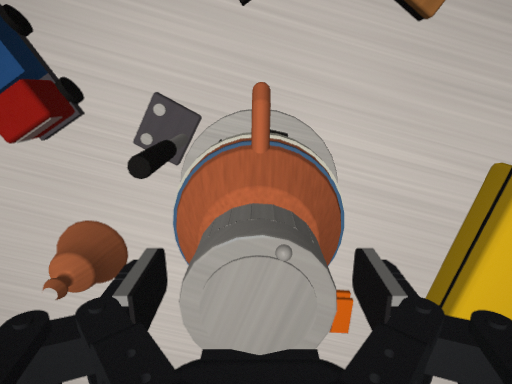

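The cap (about 180–336 px wide, centre at 258) sits evenly between the fingertips at 166 and 354. I'll close the gripper.

>>> apply_moves --moves '[[[0, 0, 0], [0, 0, 0], 1], [[0, 0, 0], [0, 0, 0], 1], [[0, 0, 0], [0, 0, 0], 1], [[0, 0, 0], [0, 0, 0], 1], [[0, 0, 0], [0, 0, 0], 1], [[0, 0, 0], [0, 0, 0], 1], [[0, 0, 0], [0, 0, 0], 1], [[0, 0, 0], [0, 0, 0], 1]]'

```text
time: 5.5
tool_pos: [0.5696, -0.0469, 0.1643]
tool_rot: [-0.0, 0.992, 0.13, 0.001]
contact_force: [-2.8, 2.9, 6.3]
gripper_width: 0.685
grasp_force: 63.5
```

Run:
```python
from h import *
s=manip.state(); print({k:np.round(v,3) for k,v in s.items()})
```

```text
{'time': np.float64(5.5), 'joint_pos': array([-2.130e-01, -8.000e-03,  1.818e+00,  1.000e-03,  1.330e+00,
        1.097e+00]), 'joint_vel': array([-0.002,  0.001, -0.001,  0.001, -0.   , -0.   ]), 'joint_efforts': array([-1.2370e+00, -3.1912e+01, -3.3229e+01, -4.8800e-01, -5.8500e-01,
       -2.6000e-02]), 'tool_pos': array([ 0.57 , -0.047,  0.164]), 'tool_rot': array([-0.   ,  0.992,  0.13 ,  0.001]), 'contact_force': array([-2.824,  2.898,  6.251]), 'ft_torque': array([ 0.312,  0.228, -0.026]), 'grasp_force': np.float64(63.526), 'gripper_width': np.float64(0.685)}
```

Gripped cleanly. I'll turn counterclockwise, which is negative about tool z, and expect the stop at about 53°.

>>> apply_moves --moves '[[[0, 0, -0.05], [0, 0, 0], 1], [[0, 0, -0.13], [0, 0, 0], 1], [[0, 0, -0.22], [0, 0, 0], 1], [[0, 0, -0.31], [0, 0, 0], 1], [[0, 0, -0.4], [0, 0, 0], 1], [[0, 0, -0.49], [0, 0, 0], 1], [[0, 0, -0.58], [0, 0, 0], 1], [[0, 0, -0.65], [0, 0, 0], 1], [[0, 0, -0.7], [0, 0, 0], 1], [[0, 0, -0.7], [0, 0, 0], 1], [[0, 0, -0.7], [0, 0, 0], 1]]'

```text
time: 6.6
tool_pos: [0.5694, -0.0466, 0.1643]
tool_rot: [-0.0, 0.887, 0.462, 0.0]
contact_force: [-2.5, 3.1, 6.5]
gripper_width: 0.688
grasp_force: 63.6
```

```bash
cat > q.py <<'E'
from h import *
s=manip.state(); print({k:np.round(s[k],3) for k in ('time','tool_pos','contact_force','ft_torque','grasp_force','gripper_width')}, 'q6',s['joint_pos'][5],'q1',s['joint_pos'][0],'yaw',np.degrees(s['joint_pos'][0]-s['joint_pos'][5]), 'eff6',s['joint_efforts'][5])
import sys
if len(sys.argv)>1:
    for c in ("top","scene"):
        p=manip.grab_frame(c); print(c); spots(p,["jar_handle","cap_mark","stop_post","cap_mid"])
    p=manip.grab_frame("wrist"); save(p,sys.argv[1]); spots(p,["jar_handle","cap_mark","stop_post","cap_mid"])
E
python3 q.py w3
```

```text
{'time': np.float64(6.6), 'tool_pos': array([ 0.569, -0.047,  0.164]), 'contact_force': array([-2.542,  3.119,  6.471]), 'ft_torque': array([0.534, 0.452, 0.035]), 'grasp_force': np.float64(63.586), 'gripper_width': np.float64(0.688)} q6 0.39689937827499405 q1 -0.21244819531000098 yaw -34.91304422295758 eff6 0.018501404556445777
top
jar_handle 0.56 [0.616  0.0142 0.0981]
cap_mark 0.21 [0.6134 0.0156 0.0984]
stop_post 0.66 [0.5848 0.0251 0.0899]
scene
jar_handle 0.9 [0.6172 0.0129 0.0966]
cap_mark 0.35 [ 0.6049  0.1615 -0.0035]
stop_post 0.63 [0.5887 0.0234 0.0888]
cap_mid 0.53 [ 0.5638 -0.0474  0.1691]
jar_handle 0.94 [0.6129 0.0194 0.0964]
cap_mark 0.76 [ 0.587  -0.0323  0.1901]
stop_post 0.97 [0.5888 0.0251 0.092 ]
cap_mid 0.94 [ 0.5657 -0.0503  0.1717]
```

View pics/w3.png

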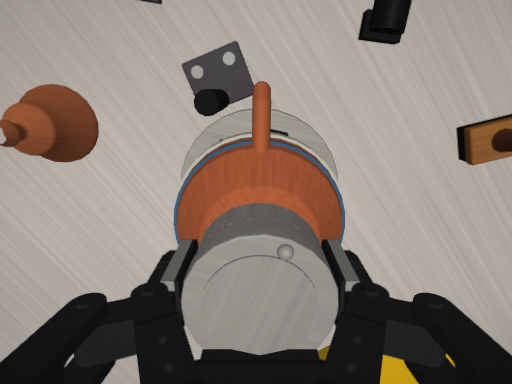

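The jar has turned along with the gripper: the handle still appears at (261,100), and the post at (210,100) is now close beside it. I'll continue slowly until I feel contact.

>>> apply_moves --moves '[[[0, 0, -0.05], [0, 0, 0], 1], [[0, 0, -0.1], [0, 0, 0], 1], [[0, 0, -0.14], [0, 0, 0], 1], [[0, 0, -0.14], [0, 0, 0], 1]]'

```text
time: 7.75
tool_pos: [0.5694, -0.0466, 0.1644]
tool_rot: [-0.0, 0.852, 0.523, 0.0]
contact_force: [-2.7, 3.5, 7.0]
gripper_width: 0.685
grasp_force: 63.6
```

```bash
python3 q.py
```

```text
{'time': np.float64(7.75), 'tool_pos': array([ 0.569, -0.047,  0.164]), 'contact_force': array([-2.738,  3.466,  6.982]), 'ft_torque': array([0.522, 0.468, 0.031]), 'grasp_force': np.float64(63.6), 'gripper_width': np.float64(0.685)} q6 0.2562591317179975 q1 -0.2124347322323736 yaw -26.85418028803507 eff6 -0.12050895486027002
```

>>> apply_moves --moves '[[[0, 0, -0.03], [0, 0, 0], 1], [[0, 0, -0.06], [0, 0, 0], 1], [[0, 0, -0.06], [0, 0, 0], 1]]'

```text
time: 8.05
tool_pos: [0.5693, -0.0466, 0.1644]
tool_rot: [-0.0, 0.836, 0.549, 0.0]
contact_force: [-2.7, 2.6, 6.5]
gripper_width: 0.688
grasp_force: 63.6
```

```bash
python3 q.py
```

```text
{'time': np.float64(8.05), 'tool_pos': array([ 0.569, -0.047,  0.164]), 'contact_force': array([-2.748,  2.556,  6.532]), 'ft_torque': array([ 0.594,  0.515, -0.041]), 'grasp_force': np.float64(63.6), 'gripper_width': np.float64(0.688)} q6 0.1964572373112789 q1 -0.2124281653812396 yaw -23.42740787878842 eff6 -0.08122097700834274
```

>>> apply_moves --moves '[[[0, 0, -0.02], [0, 0, 0], 1], [[0, 0, -0.04], [0, 0, 0], 1], [[0, 0, -0.04], [0, 0, 0], 1]]'

```text
time: 8.35
tool_pos: [0.5694, -0.0466, 0.1644]
tool_rot: [-0.0, 0.825, 0.565, 0.0]
contact_force: [-2.8, 2.9, 6.3]
gripper_width: 0.689
grasp_force: 63.6
```

```bash
python3 q.py
```

```text
{'time': np.float64(8.35), 'tool_pos': array([ 0.569, -0.047,  0.164]), 'contact_force': array([-2.787,  2.943,  6.262]), 'ft_torque': array([ 0.504,  0.457, -0.067]), 'grasp_force': np.float64(63.608), 'gripper_width': np.float64(0.689)} q6 0.15695697142632353 q1 -0.21249068817674158 yaw -21.16779164624151 eff6 -0.1629975624382496
```

>>> apply_moves --moves '[[[0, 0, -0.02], [0, 0, 0], 1], [[0, 0, -0.03], [0, 0, 0], 1], [[0, 0, -0.03], [0, 0, 0], 1]]'

```text
time: 8.65
tool_pos: [0.5696, -0.0467, 0.1644]
tool_rot: [-0.0, 0.817, 0.577, 0.001]
contact_force: [-2.0, 3.3, 5.7]
gripper_width: 0.685
grasp_force: 63.6
```

```bash
python3 q.py
```

```text
{'time': np.float64(8.65), 'tool_pos': array([ 0.57 , -0.047,  0.164]), 'contact_force': array([-2.047,  3.331,  5.654]), 'ft_torque': array([ 0.549,  0.387, -0.514]), 'grasp_force': np.float64(63.577), 'gripper_width': np.float64(0.685)} q6 0.12829314509157766 q1 -0.21264848832253738 yaw -19.534516654925277 eff6 -0.5750429257750511
```

I feel the stop: the moment about z jumped to -0.51 N m. I'll hold briefly, then unscrew the cap, rising with the 2 mm thread.

>>> apply_moves --moves '[[[0, 0, 0], [0, 0, 0], 1], [[0, 0, 0], [0, 0, 0], 1], [[0, 0, -0.05], [0, 0, -0.01], 1], [[0, 0, -0.1], [0, 0, -0.02], 1], [[0, 0, -0.15], [0, 0, -0.03], 1], [[0, 0, -0.2], [0, 0, -0.035], 1], [[0, 0, -0.25], [0, 0, -0.04], 1], [[0, 0, -0.3], [0, 0, -0.05], 1], [[0, 0, -0.3], [0, 0, -0.05], 1]]'

```text
time: 9.55
tool_pos: [0.5693, -0.0467, 0.1647]
tool_rot: [-0.0, 0.721, 0.693, 0.0]
contact_force: [-2.6, 2.6, 6.0]
gripper_width: 0.689
grasp_force: 63.5
```

```bash
python3 q.py w4
```

```text
{'time': np.float64(9.55), 'tool_pos': array([ 0.569, -0.047,  0.165]), 'contact_force': array([-2.615,  2.624,  6.044]), 'ft_torque': array([ 0.472,  0.419, -0.226]), 'grasp_force': np.float64(63.547), 'gripper_width': np.float64(0.689)} q6 -0.1731005156690931 q1 -0.21268962628623964 yaw -2.2682889530390544 eff6 -0.39478104561567307
top
jar_handle 0.62 [0.5982 0.0241 0.097 ]
cap_mark 0.39 [ 0.5792 -0.024   0.1889]
stop_post 0.54 [0.5858 0.0263 0.0892]
cap_mid 0.47 [ 0.5688 -0.0499  0.1723]
scene
jar_handle 0.94 [0.5997 0.02   0.098 ]
jar_handle 0.39 [ 0.7576  0.0415 -0.0038]
cap_mark 0.56 [ 0.5788 -0.0255  0.1902]
cap_mark 0.24 [ 0.5654 -0.0459  0.1648]
stop_post 0.61 [0.5886 0.024  0.0884]
stop_post 0.51 [ 0.5619 -0.2944  0.0016]
cap_mid 0.74 [ 0.5654 -0.0439  0.1678]
cap_mid 0.54 [ 0.573  -0.0419  0.1684]
jar_handle 0.96 [0.5983 0.0232 0.096 ]
cap_mark 0.87 [ 0.5792 -0.0262  0.1914]
stop_post 0.83 [0.5891 0.0266 0.0914]
stop_post 0.38 [ 0.568  -0.0463  0.0439]
cap_mid 0.86 [ 0.5687 -0.0489  0.1733]
```

View pics/w4.png

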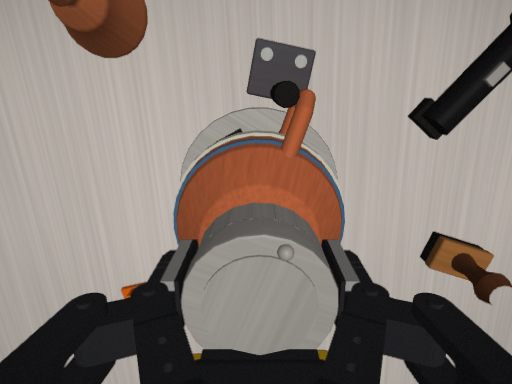

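The pip still sits at (285,252) in the gripper's view, so the cap isn't slipping. The handle at (305,100) is braced on the post at (286,94), and I'll keep turning.

>>> apply_moves --moves '[[[0, 0, -0.07], [0, 0, -0.01], 1], [[0, 0, -0.14], [0, 0, -0.02], 1], [[0, 0, -0.21], [0, 0, -0.03], 1], [[0, 0, -0.28], [0, 0, -0.045], 1], [[0, 0, -0.35], [0, 0, -0.055], 1], [[0, 0, -0.42], [0, 0, -0.065], 1], [[0, 0, -0.49], [0, 0, -0.08], 1], [[0, 0, -0.56], [0, 0, -0.09], 1], [[0, 0, -0.63], [0, 0, -0.1], 1], [[0, 0, -0.7], [0, 0, -0.11], 1], [[0, 0, -0.77], [0, 0, -0.125], 1], [[0, 0, -0.8], [0, 0, -0.13], 1], [[0, 0, -0.8], [0, 0, -0.13], 1]]'

```text
time: 11.6
tool_pos: [0.569, -0.047, 0.1651]
tool_rot: [-0.0, 0.395, 0.919, 0.0]
contact_force: [-2.6, 3.0, 4.7]
gripper_width: 0.691
grasp_force: 63.6
```

```bash
python3 q.py
```

```text
{'time': np.float64(11.6), 'tool_pos': array([ 0.569, -0.047,  0.165]), 'contact_force': array([-2.605,  3.024,  4.711]), 'ft_torque': array([ 0.346,  0.349, -0.343]), 'grasp_force': np.float64(63.555), 'gripper_width': np.float64(0.691)} q6 -0.9722509816453021 q1 -0.21292903347705952 yaw 43.505942921691755 eff6 -0.44033903628587723
```

>>> apply_moves --moves '[[[0, 0, -0.05], [0, 0, -0.01], 1], [[0, 0, -0.1], [0, 0, -0.02], 1], [[0, 0, -0.15], [0, 0, -0.02], 1], [[0, 0, -0.15], [0, 0, -0.02], 1]]'

```text
time: 12.0
tool_pos: [0.569, -0.0471, 0.1653]
tool_rot: [-0.0, 0.325, 0.946, -0.0]
contact_force: [-2.6, 2.1, 4.4]
gripper_width: 0.69
grasp_force: 63.6
```

```bash
python3 q.py w5
```

```text
{'time': np.float64(12.0), 'tool_pos': array([ 0.569, -0.047,  0.165]), 'contact_force': array([-2.633,  2.114,  4.374]), 'ft_torque': array([ 0.256,  0.408, -0.277]), 'grasp_force': np.float64(63.584), 'gripper_width': np.float64(0.69)} q6 -1.122122840069406 q1 -0.2129925399594226 yaw 52.089329223763976 eff6 -0.4150526225566864
top
jar_handle 0.56 [0.5982 0.0238 0.098 ]
cap_mark 0.45 [ 0.5566 -0.0246  0.1895]
stop_post 0.61 [0.5882 0.0241 0.0915]
cap_mid 0.61 [ 0.5716 -0.0502  0.1752]
scene
jar_handle 0.63 [0.5974 0.0221 0.0976]
cap_mark 0.82 [ 0.5549 -0.0282  0.1901]
stop_post 0.61 [0.59   0.0261 0.0892]
cap_mid 0.93 [ 0.5641 -0.0466  0.168 ]
jar_handle 0.89 [0.5941 0.0256 0.0951]
cap_mark 0.86 [ 0.5567 -0.0232  0.1919]
stop_post 0.65 [0.5873 0.0253 0.0899]
cap_mid 0.66 [ 0.4462 -0.1666 -0.0032]
cap_mid 0.61 [ 0.5672 -0.0507  0.1739]
```

View pics/w5.png

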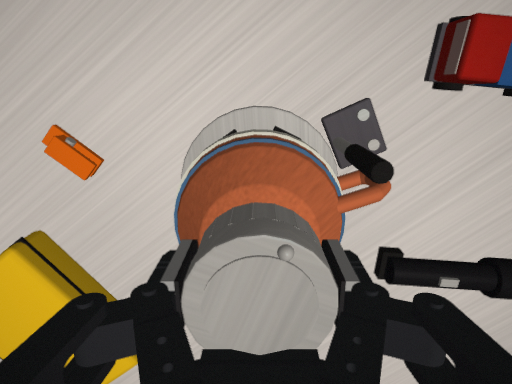

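The handle is still braced on the post (385,170), the pip hasn't moved relative to the gripper, and the cap has turned about 72°. The torque remains, so I'll turn a few degrees more.

>>> apply_moves --moves '[[[0, 0, -0.04], [0, 0, -0.01], 1], [[0, 0, -0.07], [0, 0, -0.02], 1], [[0, 0, -0.07], [0, 0, -0.02], 1]]'

```text
time: 13.05
tool_pos: [0.5693, -0.0472, 0.1654]
tool_rot: [0.0, 0.291, 0.957, 0.0]
contact_force: [-2.3, 2.0, 4.4]
gripper_width: 0.683
grasp_force: 63.6
```

```bash
python3 q.py
```

```text
{'time': np.float64(13.05), 'tool_pos': array([ 0.569, -0.047,  0.165]), 'contact_force': array([-2.292,  2.033,  4.449]), 'ft_torque': array([ 0.219,  0.428, -0.36 ]), 'grasp_force': np.float64(63.62), 'gripper_width': np.float64(0.683)} q6 -1.1926098555702593 q1 -0.21306428827986143 yaw 56.12382684648778 eff6 -0.46333344653248787
```

>>> apply_moves --moves '[[[0, 0, -0.04], [0, 0, -0.01], 1], [[0, 0, -0.07], [0, 0, -0.02], 1], [[0, 0, -0.07], [0, 0, -0.02], 1]]'

```text
time: 13.35
tool_pos: [0.5692, -0.0472, 0.1654]
tool_rot: [-0.0, 0.258, 0.966, -0.0]
contact_force: [-1.7, 0.9, 2.9]
gripper_width: 0.688
grasp_force: 63.6
```

```bash
python3 q.py
```

```text
{'time': np.float64(13.35), 'tool_pos': array([ 0.569, -0.047,  0.165]), 'contact_force': array([-1.73 ,  0.915,  2.925]), 'ft_torque': array([ 0.229,  0.289, -0.396]), 'grasp_force': np.float64(63.565), 'gripper_width': np.float64(0.688)} q6 -1.262197671243878 q1 -0.21309426850575908 yaw 60.10919724970767 eff6 -0.48206381499767303
```

About 80° turned. I'll try a gentle raise to see whether the cap is free, watching Fz for any jar weight.

>>> apply_moves --moves '[[[0, 0, 0], [0, 0, -0.05], 1], [[0, 0, 0], [0, 0, -0.1], 1], [[0, 0, 0], [0, 0, -0.15], 1], [[0, 0, 0], [0, 0, -0.15], 1]]'

```text
time: 13.75
tool_pos: [0.5691, -0.0472, 0.1672]
tool_rot: [-0.0, 0.257, 0.966, -0.0]
contact_force: [-2.4, 0.8, 2.1]
gripper_width: 0.686
grasp_force: 63.8
```

```bash
python3 q.py
```

```text
{'time': np.float64(13.75), 'tool_pos': array([ 0.569, -0.047,  0.167]), 'contact_force': array([-2.416,  0.835,  2.11 ]), 'ft_torque': array([ 0.165,  0.403, -0.279]), 'grasp_force': np.float64(63.773), 'gripper_width': np.float64(0.686)} q6 -1.2629129088379796 q1 -0.21298928981286822 yaw 60.15619218124022 eff6 -0.27962607331573963
```

>>> apply_moves --moves '[[[0, 0, 0], [0, 0, -0.05], 1], [[0, 0, 0], [0, 0, -0.1], 1], [[0, 0, 0], [0, 0, -0.15], 1], [[0, 0, 0], [0, 0, -0.15], 1]]'

```text
time: 14.15
tool_pos: [0.5689, -0.0472, 0.1683]
tool_rot: [-0.0, 0.257, 0.966, -0.0]
contact_force: [-1.5, -0.0, 0.8]
gripper_width: 0.691
grasp_force: 64.2
```

```bash
python3 q.py
```

```text
{'time': np.float64(14.15), 'tool_pos': array([ 0.569, -0.047,  0.168]), 'contact_force': array([-1.498, -0.012,  0.785]), 'ft_torque': array([ 0.052,  0.271, -0.177]), 'grasp_force': np.float64(64.19), 'gripper_width': np.float64(0.691)} q6 -1.263143448679638 q1 -0.2129464657199669 yaw 60.17185478096159 eff6 -0.16386049333959818
```

No jar weight is carried and the seal push is fading, so the cap is free. I'll lift in two stages.

>>> apply_moves --moves '[[[0, 0, 0], [0, 0, -0.2], 1], [[0, 0, 0], [0, 0, -0.4], 1], [[0, 0, 0], [0, 0, -0.6], 1], [[0, 0, 0], [0, 0, -0.6], 1]]'

```text
time: 14.55
tool_pos: [0.5697, -0.0473, 0.1755]
tool_rot: [0.001, 0.257, 0.966, 0.0]
contact_force: [0.2, -0.4, -1.6]
gripper_width: 0.686
grasp_force: 65.1
```

```bash
python3 q.py
```

```text
{'time': np.float64(14.55), 'tool_pos': array([ 0.57 , -0.047,  0.175]), 'contact_force': array([ 0.178, -0.424, -1.553]), 'ft_torque': array([-0.035, -0.05 ,  0.036]), 'grasp_force': np.float64(65.074), 'gripper_width': np.float64(0.686)} q6 -1.2630906991156874 q1 -0.21296431305383903 yaw 60.16780987666963 eff6 -0.0013051077257841825
```

Only the cap's own weight is on the tool now. I'll finish the lift.

>>> apply_moves --moves '[[[0, 0, 0], [0, 0, -0.5], 1], [[0, 0, 0], [0, 0, -1.0], 1], [[0, 0, 0], [0, 0, -1.5], 1], [[0, 0, 0], [0, 0, -2.0], 1], [[0, 0, 0], [0, 0, -2.5], 1], [[0, 0, 0], [0, 0, -2.9], 1], [[0, 0, 0], [0, 0, -2.9], 1], [[0, 0, 0], [0, 0, -2.9], 1]]'

```text
time: 15.35
tool_pos: [0.5692, -0.0472, 0.2038]
tool_rot: [0.0, 0.257, 0.966, -0.0]
contact_force: [0.0, -0.1, -0.8]
gripper_width: 0.685
grasp_force: 65.1
```

```bash
python3 q.py w6
python3 - <<'E'
from h import *
p=manip.grab_frame("scene")
spots(p,["jar","jar_mouth","cap_mid","cap_mark"])
cv2.imwrite('pics/s6.png',cv2.resize(p['image'][170:290,170:310,::-1],None,fx=4,fy=4))
E
```

```text
{'time': np.float64(15.35), 'tool_pos': array([ 0.569, -0.047,  0.204]), 'contact_force': array([ 0.017, -0.084, -0.812]), 'ft_torque': array([ 0.05 , -0.012,  0.032]), 'grasp_force': np.float64(65.094), 'gripper_width': np.float64(0.685)} q6 -1.2629665360292825 q1 -0.21298346405229923 yaw 60.15959858446209 eff6 -4.895345227851067e-05
top
jar_handle 0.79 [0.5968 0.0248 0.0978]
cap_mark 0.43 [ 0.5542 -0.0296  0.2284]
stop_post 0.66 [0.5868 0.0257 0.0872]
cap_mid 0.38 [ 0.5722 -0.0498  0.2147]
scene
jar_handle 0.84 [0.6006 0.019  0.0964]
cap_mark 0.7 [ 0.5571 -0.0278  0.2277]
stop_post 0.46 [0.5896 0.0238 0.0885]
cap_mid 0.98 [ 0.5682 -0.0462  0.2034]
jar_handle 0.73 [0.598  0.0252 0.0947]
cap_mark 0.95 [ 0.5535 -0.0249  0.2285]
stop_post 0.89 [0.5894 0.0243 0.0915]
cap_mid 0.7 [ 0.4474 -0.1671 -0.0054]
cap_mid 0.55 [ 0.5688 -0.0484  0.2096]
jar 0.87 [ 0.5755 -0.0496  0.0418]
jar 0.7 [ 0.5532 -0.0288  0.2299]
jar_mouth 0.59 [ 0.5713 -0.0449  0.17  ]
cap_mid 0.86 [ 0.5662 -0.0462  0.2074]
cap_mark 0.94 [ 0.554  -0.0298  0.2283]
```

View pics/w6.png

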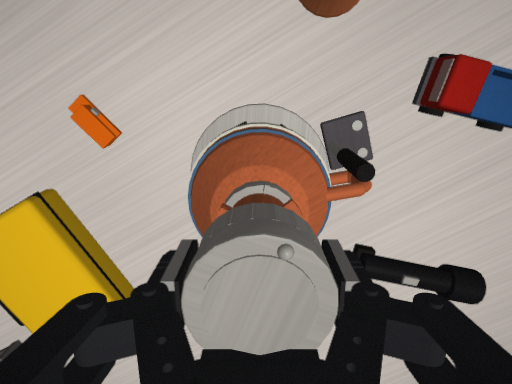

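View pics/s6.png

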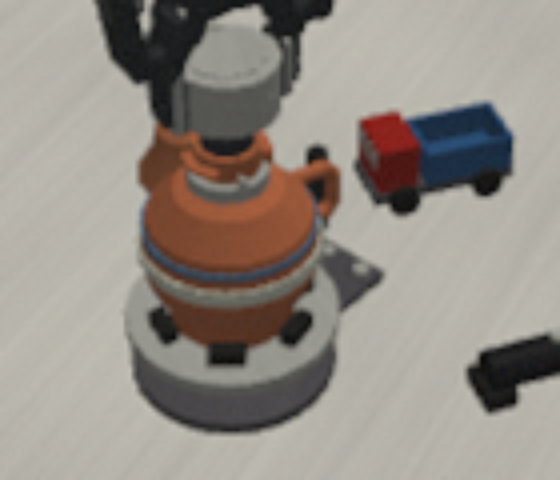

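The cap is held level above the open mouth, with the neck visible below it. The jar is upright on the plate, its handle at the post (wrist view, 360,180), and the bystanders are where they were.

```bash
python3 -c "
from plant import manip; print(manip.job_done())"
```

```text
the job is handed in; nothing more can be done
None
```

The job is handed in (the judge returned no verdict): the cap turned about 80° off its threads and is held level about 25 mm above the open mouth, with the jar upright and its handle at the stop post.

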